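# Feel the jaw gap of a pouch press with a feeler blade

## Robot

A 7-joint arm with a two-finger parallel gripper is mounted at the origin on the work surface. World frame = base frame: x ahead of the robot, y to its left, z up, the work surface at z = 0. Lengths are in m, angles in rad, forces in N, time in s.
With the tool pointing down it reaches from about 0.4 to 0.85 m from the base axis. Payload 10.4 kg.
Tool frame: the origin (TCP) lies midway between the tips of the shut fingers; the grasp point (between the pads) lies 19 mm behind it (r.grasp_offset is the distance from the TCP to the grasp point, in m); x points along the fingers, y is the direction in which the jaws open and shut, and the axes are right-handed (so a half turn about x gives the same grasp; the last joint's range is limited). The gripper opens to 87 mm and grips with 3 to 60 N. Pads are 19 mm wide; open, the fingers measure 117 mm over their backs; the gripper's body (75 mm by 190 mm) begins 51 mm behind the grasp point.
Start: joints at [-1.293, 0.332, -0.065, 1.46, 0.022, 1.35, -0.088], TCP at [0.185, 0.597, 0.223] pointing down, gripper open.
Joint ranges: [-2.6, 2.6], [-0.5, 2.12], [-1.47, 1.34], [0.16, 2.42], [-1.27, 4.41], [0.06, 2.06], [-2.6, 2.6]. Speed limits (rad/s): [2.22, 2.22, 2.79, 2.79, 3.14, 3.14, 3.14].

## Interface

Orientations are given as a unit quaternion [x, y, z, w].
In Python, from bench import r, vision, close_job gives the robot as it stands. The module is installed in compiled form; this text tells all that it offers.
- The arm moves only by the shell command python3 -m pendant 'ROWS' [OPENING] [FORCE]. ROWS is text: rows parted by semicolons, each of 6 numbers parted by spaces: the shift along the tool's x, y, z in units of 0.25 m (1.0 is 0.25 m), then the turn, a rotation vector about the tool's x, y, z in units of 1.5 rad (1.0 is 1.5 rad). A call has 1 to 8 rows; each row is the pose to reach, as a shift and turn from the pose commanded when the call began, along the tool's axes at that moment; what a row does not reach only later rows make up. A row lasts 1/10 s, in which the tool goes at most 50 mm and 8.59 degrees, less where a joint would pass 70% of its speed; a pose out of reach is approached as far as the arm can. A call with a number of a shift or a turn outside -1 to 1 is refused whole. A call with a gripper value outside its range is refused whole. OPENING is the gripper command: -1 is shut, 1 is fully open, values between are in proportion, set as the call begins (- or left out, the last holds). The fingers move at their own pace and stop on an object; FORCE is the grip in N (left out, the last holds). Time passes only in rows, so rows that repeat a pose let the fingers close. It gives the time, the measured TCP pose, the force and the opening at its end, in the units of the state.
- r.read_state(): the state, without advancing time (a new reading comes with each control period).
- vision.camera(name): name is "scene" or "top"; returns (picture, depth): 400x640x3 uint8, blue, green, red; 400x640 float32, m along the optical axis (not along the pixel's ray), 0 where there is no reading.
- vision.get_calibration(name): a dict with "camera_matrix" (3x3 intrinsics, pixels), "rvec" (rotation vector, rad) and "tvec" (3), from world to camera coordinates, as OpenCV has them. Camera axes: x right, y down, z forward; pixel columns grow to the right and rows downward; lengths in m; the calibration is good to about 2 mm. A picture is of the moment at which its call begins. get_calibration takes no time and is no camera call.
- close_job(): hands the job in, once; it reports no verdict.
The state is a dict: "time": time; "joint_positions": joint angles; "joint_vel": joint speeds; "joint_torque": joint torques, N m; "ee_pos": TCP position; "eef_rot": TCP orientation; "ft_force": force on the tool from outside, world axes, zero at the start; "torque": the same for the moment, N m; "width": finger opening in m.
Only numpy, scipy, OpenCV 4.12 (cv2) and the standard library are available. Lean on these libraries where they do the work, as an engineer would, in place of code of your own. Each camera call takes 0.05 s, during which the arm holds its last target. There are 200 camera calls.

## Task

Check the jaw of the little white pouch press. First press its pedal all the way down to the stop with the gripper, so that the upper jaw comes down (it stays down), and let the pedal spring back up. Then pick up the feeler (black handle, long narrow steel blade; not the wide scraper), lay its blade flat on the lower plate and slide it straight into the mouth until it drags snugly, lifting the sprung upper plate by only a millimetre or two, never forcing it; finish like that, still holding the feeler at that depth, and leave everything else on the bench where it is.

Things in the scene. Friction and masses are not known exactly. Their poses are not given: they have to be found in the camera images.
- mouth (a point): Mouth of the white pouch press: point on the top of the lower steel plate, 60 mm above the table, right below the upper plate's front edge, midway across. x points into the mouth (away from the robot), y left, z up. With the head down the gap is 13.5 mm here and narrows evenly to 1.5 mm at 80 mm behind: a 5 mm blade on the lower plate meets the upper one with its tip about 60 mm in.
- pedal (a joint): Pedal angle, rad: 0 up (at rest), 0.27 fully down on its stop. Spring-loaded: takes about 5 N at the pad at first, about 12 N just short of the stop, and springs back up when let go.
- pedal_pad (a point): Centre of the top of the pedal's black rubber pad, 70 mm (x) by 46 mm, at the right (-y) side of the press, 130 mm from its middle line. At rest it is about 63 mm above the table and slopes by 0.135 rad, front higher; at the stop this point is about 39 mm lower. Hinge: parallel to y, 145 mm behind this point, 40 mm above the table. Axes parallel to the mouth's at pedal angle 0.
- head (a joint): How far the aluminium head (82 x 90 mm, front edge 11 mm behind the mouth) with the upper plate has come down, m. 0 is up (top 133 mm above the table); starts at 0 to 0.006; a full pedal stroke drives it to about 0.0154 (top 118 mm). It stays there by friction (about 14 N) when the pedal is let go.
- jaw (a joint): Lift of the sprung upper plate (80 mm wide, sloping down inwards 0.15 : 1) relative to the head, m: 0 resting, at most 0.006. It bears on the blade with 0.5 N plus 2.5 N per mm of lift. Each mm the blade goes further in lifts it 0.15 mm. Lifted 1 to 2 mm, a blade resting lightly on the lower plate drags with about 3 to 9 N; pressing it on the lower plate adds false drag.
- feeler_grip (a point): Centre of the feeler's black handle: 70 mm long (x, towards the blade), 18 wide (y), 28 high. It lies on the left (+y) of the table, blade pointing away from the robot, handle centre 14 mm above the table; its place and the scraper's may be swapped. About 0.12 kg. Steel blade 110 long, 16 wide, 5 mm thick, at half the handle's height: its underside is 2.5 mm below this point.
- feeler_tip (a point): Middle of the feeler blade's tip, 145 mm ahead of the handle's centre along x.
- scraper_grip (a point): Centre of the handle of the scraper, a bystander: the same handle as the feeler's, but a short shank with a wide (46 mm) blade, 103 mm from the handle's centre to its end. Leave alone.
- jar: Small jar with white cap, 52 mm wide, 70 mm high; origin at its underside. Leave alone.
- reagent: Amber bottle, 68 mm wide, 150 mm high; origin at its underside. Leave alone.
- beaker: Empty glass beaker, 60 mm wide, 75 mm high; origin at its underside. Leave alone.
- stopper: Dark rubber stopper, 32 mm wide, 25 mm high, on the table in front of the press; origin at its underside. Leave alone.
- driver: Screwdriver with grey handle lying on the table, 170 mm long. Leave alone.
- feeler: The feeler itself: origin at the underside of its handle's centre, axes as for its grip point.
- bed: Fixed level lower steel plate of the press, 100 mm wide, from 28 mm in front of the mouth to 90 mm behind it. Origin on the table, 60 mm behind the mouth. Below it the white base, 180 (x) x 200 x 52 mm, front 25 mm in front of the mouth; at its back a column 140 mm wide, 197 mm high, its front 95 mm behind the mouth.
Not all that is in view belongs to the job. What is shaped like the feeler but blue or green is not meant.

How it is judged:
By the outcome, as a careful person would: the job done as asked, in the order asked, and still so for the second after the job is handed in, while the arm keeps its last pose, push and grip.
It also fails if it takes over 72 s, if anything falls off the work surface, if the arm or the gripper's body presses on something with over 40 N, if the wrist force passes 120 N, or if a joint passes its speed limit or range.

## Working session

There is one attempt and no reset: what is moved stays moved. The work goes in short steps, Python scripts to look and compute and a shell command to move; the robot and the scene stay as the last step left them, time stands still between calls to the robot, and variables do not carry over. Pictures are saved under pics/ and viewed, about 8 in all and at most 12, crops included, and the job is handed in when it is done.

```bash
mkdir -p pics; cat > h.py <<'E'
import numpy as np, cv2
from scipy.spatial.transform import Rotation as R
from bench import r, vision
def cam(n):
    im,d=vision.camera(n); c=vision.get_calibration(n)
    return im,d,np.array(c["camera_matrix"]),cv2.Rodrigues(np.array(c["rvec"],float))[0],np.array(c["tvec"],float).ravel()
def cloud(d,K,Rm,t):
    v,u=np.mgrid[:d.shape[0],:d.shape[1]]
    p=np.stack([(u-K[0,2])/K[0,0]*d,(v-K[1,2])/K[1,1]*d,d],-1)
    w=(p-t)@Rm; w[d==0]=np.nan; return w
def ray(u,v,z,K,Rm,t):
    q=Rm.T@np.linalg.solve(K,[u,v,1.]); c=-Rm.T@t
    return c+q*(z-c[2])/q[2]
def to_tool(dw,s=None):
    s=s or r.read_state(); return R.from_quat(s["eef_rot"]).inv().apply(dw)/0.25
E
python3 - <<'E'
from h import *
s=r.read_state()
for k in s: print(k,np.round(s[k],3))
print(R.from_quat(s["eef_rot"]).as_matrix().round(3))
for n in("scene","top"):
    im,d,K,Rm,t=cam(n); cv2.imwrite(f"pics/{n}0.png",im); np.save(n+"0.npy",cloud(d,K,Rm,t)); print(n,K.round(0).tolist(),(-Rm.T@t).round(3))
E
```

```text
time 0.0
joint_positions [-1.293  0.333 -0.065  1.461  0.022  1.35  -0.089]
joint_vel [-0.001  0.001  0.    -0.001 -0.001  0.001 -0.001]
joint_torque [-1.0000e-03 -6.2325e+01  2.4000e-02 -3.8991e+01 -6.1000e-02  4.0000e-02
  0.0000e+00]
ee_pos [0.185 0.597 0.222]
eef_rot [ 0.105  0.699 -0.106  0.699]
ft_force [ 0.467 -0.261 -0.297]
torque [ 0.015 -0.012 -0.042]
width 0.087
[[-0.     0.296  0.955]
 [-0.001  0.955 -0.296]
 [-1.    -0.001  0.   ]]
scene [[437.0, 0.0, 321.0], [0.0, 437.0, 199.0], [0.0, 0.0, 1.0]] [1.237 0.178 0.85 ]
top [[367.0, 0.0, 322.0], [0.0, 367.0, 201.0], [0.0, 0.0, 1.0]] [0.433 0.026 1.095]
```

View pics/scene0.png

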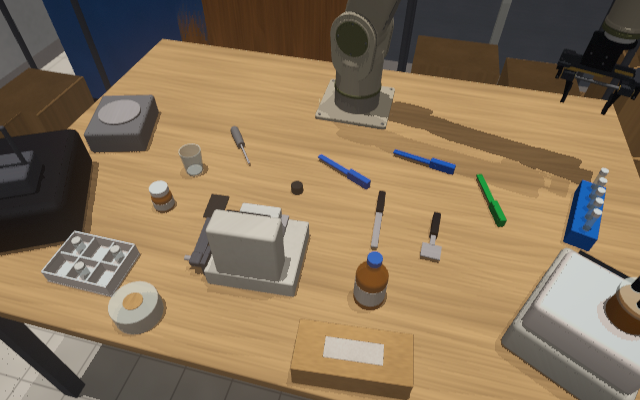

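View pics/top0.png

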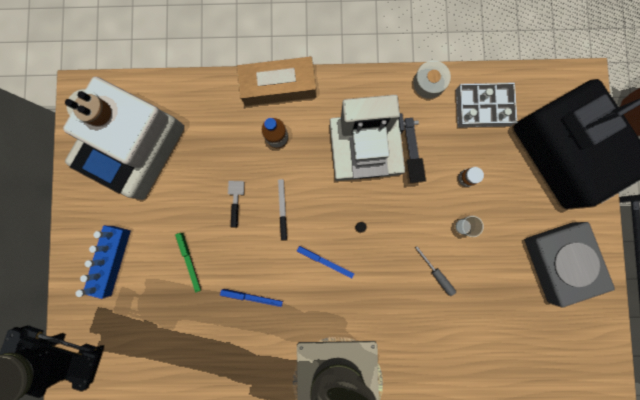

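Top view: black-handled candidates are the feeler (283,210; long narrow blade) and the scraper (235,205; wide blade). Blue (325,262), (251,297) and green (188,262) are decoys. I choose (283,210). The pedal pad is at (416,170), and the press is slightly turned. Next I measure them and check with a crop.

```bash
python3 - <<'E'
from h import *
im=cv2.imread("pics/top0.png"); W=np.load("top0.npy")
c=vision.get_calibration("top");K=np.array(c["camera_matrix"]);Rm=cv2.Rodrigues(np.array(c["rvec"],float))[0];t=np.array(c["tvec"],float).ravel()
g=im.max(2)
def box(m,x0,y0,x1,y1,z,name):
    mm=np.zeros_like(m);mm[y0:y1,x0:x1]=m[y0:y1,x0:x1]
    cs,_=cv2.findContours(mm.astype(np.uint8),0,1); k=max(cs,key=cv2.contourArea)
    b=cv2.boxPoints(cv2.minAreaRect(k)); P=np.array([ray(u,v,z,K,Rm,t) for u,v in b])
    e=[P[1]-P[0],P[2]-P[1]]; e.sort(key=np.linalg.norm)
    cen=P.mean(0); print(name,b.mean(0).round(1),cen.round(4),"size",[np.linalg.norm(q).round(4) for q in e],"yaw long",np.degrees(np.arctan2(e[1][1],e[1][0])).round(1)); 
    px=np.argwhere(mm); print("   z med",np.nanmedian(W[px[:,0],px[:,1],2]).round(4)); return cen
h=box(g<60,272,205,295,245,.028,"feeler handle")
hsv=cv2.cvtColor(im,cv2.COLOR_BGR2HSV)
b=box((hsv[...,1]<50)&(g>90),272,170,295,217,.0165,"blade")
box(g<60,400,155,430,190,.063,"pad")
Z=W[...,2]
box((Z>.11)&(Z<.15),330,110,410,175,.13,"head")
box((Z>.185)&(Z<.21),330,85,410,135,.197,"column")
box((Z>.045)&(Z<.07),320,105,410,190,.052,"base")
print("axis handle->blade deg",np.degrees(np.arctan2(*(b-h)[1::-1])))
for y in range(120,190,4): print(y,(Z[y,[352,362,370,378,384]]*1000).round(0),(Z[y,[408,412,416,420]]*1000).round(0))
cr=cv2.resize(im[80:250,220:440],None,fx=3.5,fy=3.5,interpolation=cv2.INTER_CUBIC); cv2.imwrite("pics/crop1.png",cr)
E
```

```text
feeler handle [283. 228.] [0.4455 0.1487 0.028 ] size [np.float64(0.0157), np.float64(0.0643)] yaw long -176.9
   z med 0.0284
blade [281.4 197.9] [0.5345 0.1537 0.0165] size [np.float64(0.0153), np.float64(0.1071)] yaw long -177.7
   z med 0.0168
pad [415.  169.1] [ 0.6037 -0.2315  0.063 ] size [np.float64(0.0458), np.float64(0.0735)] yaw long -174.4
   z med 0.0633
head [364.5 138.4] [ 0.6788 -0.0835  0.13  ] size [np.float64(0.1242), np.float64(0.1455)] yaw long -102.2
   z med 0.1305
column [371.2 110.8] [ 0.7314 -0.0948  0.197 ] size [np.float64(0.0723), np.float64(0.1398)] yaw long -85.5
   z med 0.197
base [371.2 146. ] [ 0.6762 -0.1109  0.052 ] size [np.float64(0.1806), np.float64(0.2292)] yaw long -87.7
   z med 0.053
axis handle->blade deg 3.254615543841364
120 [199. 193. 194. 196. 191.] [51. 47.  1.  2.]
124 [172. 183. 168. 157. 185.] [49. 51. 46.  0.]
128 [132. 135. 129. 127. 130.] [nan 48. -6.  3.]
132 [103. 130. 129. 130. 131.] [48. 48.  3. -1.]
136 [ 52. 129. 129. 129. 130.] [48. 45. -3.  2.]
140 [ 60. 131. 130. 131. 131.] [50. 48. 48.  1.]
144 [ 59. 131. 127. 130. 132.] [51. 54. 50.  0.]
148 [ 61. 130. 129. 135. 130.] [-3. 49. 53.  1.]
152 [ 59. 130. 131. 129. 132.] [ 3. 58. 53.  0.]
156 [ 62. 131. 132. 130. 132.] [ 1. 56. 58. -1.]
160 [59. nan 98. 96. 94.] [61. 62. 61. 63.]
164 [61. 97. 93. 85. 60.] [61. 59. 62. 58.]
168 [54. 59. 63. 61. 60.] [62. 64. 60. 66.]
172 [51. 60. 63. 59. 60.] [ 1. 65. 66. 65.]
176 [51. 58. 58. 35. 20.] [-1. 64. 67. 66.]
180 [-1.  3.  3. -4. -0.] [ 1. 69. 65. 67.]
184 [-1. -3.  0.  1. -4.] [ 2.  1. -2.  1.]
188 [ 3.  4. -0.  2.  2.] [ 1. -2.  0. -2.]
```

View pics/crop1.png

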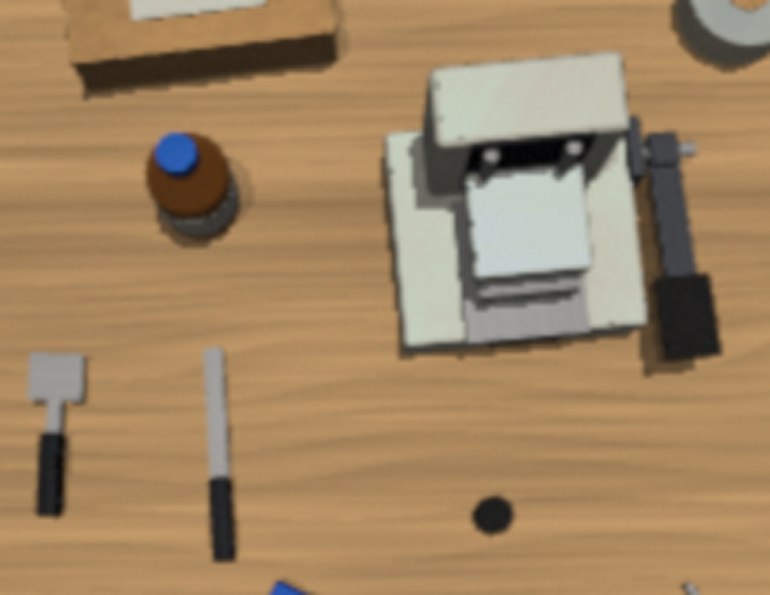

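Crop: the long narrow blade with black handle at crop (218,450) is the feeler, and the scraper's wide blade is at (57,375). Press yaw is about 4.5–5°. First the pedal: fingers shut, body turned along x so that it clears the column.

```bash
cat >> h.py <<'E'
def plan(pos,yaw,s=None):
    """shift/turn in pendant units to TCP pos with tool down, tool y at yaw (deg)"""
    s=s or r.read_state(); a=np.radians(yaw); y=np.array([np.cos(a),np.sin(a),0]); x=np.array([0,0,-1.])
    M=np.stack([x,y,np.cross(x,y)],1); R0=R.from_quat(s["eef_rot"])
    print("shift",((R0.inv().apply(np.array(pos)-s["ee_pos"]))/.25).round(4),"turn",((R0.inv()*R.from_matrix(M)).as_rotvec()/1.5).round(4))
E
python3 -m pendant '0 -0.6 0.74 0.4 0 0; 0 -0.6 0.74 0.4 0 0; 0 -0.6 0.74 0.4 0 0; 0 -0.6 0.74 0.4 0 0; 0 -0.6 0.74 0.4 0 0; 0 -0.6 0.74 0.4 0 0' -1 20
python3 -c "
from h import *
plan([.45,.18,.22],20); plan([.50,-.1,.2],5)"
```

```text
time: 0.7
ee_pos: [0.3212, 0.3941, 0.2227]
eef_rot: [0.31, 0.635, -0.311, 0.636]
ft_force: [0.5, 0.9, -0.9]
width: 0.0467
shift [ 0.0121 -0.1201  0.9921] turn [ 0.2085  0.0009 -0.0003]
shift [ 0.0934 -0.6507  1.9985] turn [ 0.3831  0.0008 -0.0004]
```

```bash
python3 -m pendant '0 -0.15 0.98 0.32 0 0; 0 -0.15 0.98 0.32 0 0; 0 -0.15 0.98 0.32 0 0; 0 -0.15 0.98 0.32 0 0; 0 -0.15 0.98 0.32 0 0; 0 -0.15 0.98 0.32 0 0; 0 -0.15 0.98 0.32 0 0'
python3 -c "
from h import *
plan([.50,-.03,.18],5)"
```

```text
time: 1.4
ee_pos: [0.4403, 0.1833, 0.2224]
eef_rot: [0.451, 0.545, -0.451, 0.545]
ft_force: [-0.9, -0.5, 1.0]
width: 0.0007
shift [0.1693 0.0748 0.883 ] turn [ 0.0675 -0.0001  0.0002]
```

```bash
python3 -m pendant '0.15 0.08 0.88 0.07 0 0; 0.15 0.08 0.88 0.07 0 0; 0.15 0.08 0.88 0.07 0 0; 0.15 0.08 0.88 0.07 0 0; 0.15 0.08 0.88 0.07 0 0; 0.15 0.08 0.88 0.07 0 0'
python3 -c "
from h import *
plan([.594,-.232,.18],5)"
```

```text
time: 2.0
ee_pos: [0.5015, -0.0306, 0.1843]
eef_rot: [0.478, 0.52, -0.48, 0.52]
ft_force: [-1.1, 0.7, -0.3]
width: 0.0002
shift [0.0179 0.3027 0.8332] turn [-0.0033  0.0007  0.0007]
```

```bash
python3 -m pendant '0.02 0.3 0.83 0 0 0; 0.02 0.3 0.83 0 0 0; 0.02 0.3 0.83 0 0 0; 0.02 0.3 0.83 0 0 0; 0.02 0.3 0.83 0 0 0; 0.02 0.3 0.83 0 0 0; 0.3 0.3 0.83 0 0 0; 0.3 0.3 0.83 0 0 0'
python3 - <<'E'
from h import *
plan([.594,-.232,.064],5)
im,d,K,Rm,t=cam("scene"); cv2.imwrite("pics/s1.png",cv2.resize(im[140:320,120:360],None,fx=3,fy=3))
E
```

```text
time: 2.8
ee_pos: [0.5933, -0.2244, 0.1062]
eef_rot: [0.477, 0.523, -0.477, 0.52]
ft_force: [-0.5, 0.3, -0.6]
width: 0.0001
shift [0.1685 0.0008 0.031 ] turn [ 0.001  -0.0024  0.0022]
```

View pics/s1.png

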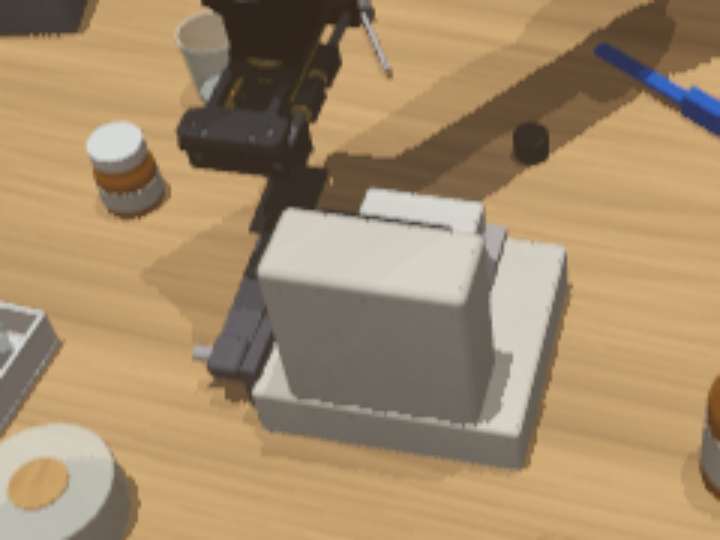

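The gripper stands over the pad (crop 300,190), clear of the column and jar. Pressing down.

```bash
python3 -m pendant '0.08 0 0.03 0 0 0; 0.16 0 0.03 0 0 0; 0.18 0 0.03 0 0 0; 0.2 0 0.03 0 0 0; 0.22 0 0.03 0 0 0; 0.24 0 0.03 0 0 0; 0.26 0 0.03 0 0 0; 0.28 0 0.03 0 0 0'
```

```text
time: 3.65
ee_pos: [0.5947, -0.2353, 0.041]
eef_rot: [0.479, 0.521, -0.478, 0.521]
ft_force: [-5.4, 4.8, 10.9]
width: 0.0005
```

```bash
python3 -m pendant '0.01 0 0 0 0 0; 0.02 0 0 0 0 0; 0.03 0 0 0 0 0; 0.04 0 0 0 0 0; 0.045 0 0 0 0 0; 0.045 0 0 0 0 0'
```

```text
time: 4.25
ee_pos: [0.5951, -0.2354, 0.0301]
eef_rot: [0.479, 0.521, -0.477, 0.521]
ft_force: [-3.7, 3.9, 9.7]
width: 0.0006
```

```bash
python3 -m pendant '0.01 0 0 0 0 0; 0.02 0 0 0 0 0; 0.025 0 0 0 0 0; 0.025 0 0 0 0 0'
```

```text
time: 4.65
ee_pos: [0.5956, -0.2354, 0.0247]
eef_rot: [0.479, 0.521, -0.477, 0.521]
ft_force: [-6.0, 5.9, 16.2]
width: 0.0002
```

```bash
python3 -m pendant '0.005 0 0 0 0 0; 0.01 0 0 0 0 0; 0.01 0 0 0 0 0'
```

```text
time: 4.95
ee_pos: [0.5958, -0.2355, 0.0242]
eef_rot: [0.479, 0.521, -0.477, 0.521]
ft_force: [-13.9, 9.6, 35.5]
width: 0.0
```

At the stop: force jumps to 35 N with almost no travel. Release and retract.

```bash
python3 -m pendant '-0.03 0 0 0 0 0; -0.07 0 0 0 0 0; -0.12 0 0 0 0 0; -0.18 0 0 0 0 0; -0.3 0 0 0 0 0; -0.45 0 0 0 0 0; -0.6 0 -0.05 0 0 0; -0.7 0 -0.2 0 0 0' 0.3
python3 -c "
from h import *
plan([.50,-.03,.2],30)"
```

```text
time: 5.75
ee_pos: [0.5898, -0.1904, 0.1986]
eef_rot: [0.48, 0.518, -0.48, 0.521]
ft_force: [1.2, 0.6, 0.1]
width: 0.0532
shift [-0.0086 -0.3075 -0.6682] turn [-0.2963  0.0024 -0.0014]
```

```bash
python3 -m pendant '0 -0.31 -0.67 -0.5 0 0; 0 -0.31 -0.67 -0.5 0 0; 0 -0.31 -0.67 -0.5 0 0; 0 -0.31 -0.67 -0.5 0 0; 0 -0.31 -0.67 -0.5 0 0; 0 -0.31 -0.67 -0.5 0 0; 0 -0.31 -0.67 -0.5 0 0'
python3 - <<'E'
from h import *
s=r.read_state(); print(np.round(s["joint_positions"],2)); plan([.4455,.149,.15],93)
im,d,K,Rm,t=cam("top"); cv2.imwrite("pics/t2.png",im); np.save("top2.npy",cloud(d,K,Rm,t))
E
```

```text
time: 6.45
ee_pos: [0.4989, -0.0271, 0.1955]
eef_rot: [0.256, 0.659, -0.256, 0.659]
ft_force: [1.0, 0.1, -0.3]
width: 0.0567
[-0.58  0.06  0.57  1.85 -0.04  1.24  0.83]
shift [ 0.1817  0.3751 -0.6332] turn [-5.292e-01  4.000e-04 -2.000e-04]
```

```bash
python3 -m pendant '0.1 0.37 -0.63 -0.53 0 0; 0.1 0.37 -0.63 -0.53 0 0; 0.1 0.37 -0.63 -0.53 0 0; 0.1 0.37 -0.63 -0.53 0 0; 0.1 0.37 -0.63 -0.53 0 0; 0.1 0.37 -0.63 -0.53 0 0; 0.1 0.37 -0.63 -0.53 0 0'
python3 - <<'E'
from h import *
plan([.4455,.149,.06],93.2)
im,d,K,Rm,t=cam("top"); W=cloud(d,K,Rm,t); np.save("top3.npy",W); cv2.imwrite("pics/t3.png",im)
c=np.hstack([cv2.resize(im[80:250,220:440],None,fx=3.5,fy=3.5)]); cv2.imwrite("pics/t3c.png",c)
# head top vs. column, line fits on depth masks
Z=W[...,2]; v=(Z[135:152,358:384]); print("head top z",np.nanmedian(v).round(4), "before", np.nanmedian(np.load("top0.npy")[135:152,358:384,2]).round(4))
print("pad z",np.nanmedian(Z[164:178,411:421]).round(4))
def mask(lo,hi,x0,y0,x1,y1):
    m=(Z>lo)&(Z<hi); q=np.zeros_like(m,np.uint8); q[y0:y1,x0:x1]=m[y0:y1,x0:x1]
    return cv2.morphologyEx(q,cv2.MORPH_CLOSE,np.ones((3,3),np.uint8))
for n,lo,hi,z,bb in(("head",.105,.135,.118,(345,124,400,170)),("col",.185,.21,.197,(330,85,410,135)),("base",.044,.069,.052,(325,105,408,185))):
    m=mask(lo,hi,*bb); vs,us=np.nonzero(m)
    ys=[]
    # front edge: lowest row per column ; left/right edges: per row
    cols=[u for u in np.unique(us)][4:-4]; P=np.array([ray(u,vs[us==u].max()+.5,z,K,Rm,t)[:2] for u in cols])
    k=np.polyfit(P[:,1],P[:,0],1); res=P[:,0]-np.polyval(k,P[:,1]); g=abs(res)<.004; k=np.polyfit(P[g,1],P[g,0],1)
    rows=np.unique(vs)[4:-4]; L=np.array([ray(us[vs==q].min()-.5,q,z,K,Rm,t)[:2] for q in rows]); Rr=np.array([ray(us[vs==q].max()+.5,q,z,K,Rm,t)[:2] for q in rows])
    print(n,"front x=%.4f at y=-.105, yaw %.2f"%(np.polyval(k,-.105),np.degrees(-np.arctan(k[0]))),"L y med %.4f R %.4f at x %.3f"%(np.median(L[:,1]),np.median(Rr[:,1]),L[:,0].mean()))
E
```

```text
time: 7.2
ee_pos: [0.4444, 0.1473, 0.1699]
eef_rot: [-0.02, 0.707, 0.019, 0.707]
ft_force: [-0.0, 0.3, 0.4]
width: 0.0567
shift [0.4396 0.0069 0.0048] turn [-0.0002 -0.0002  0.0003]
head top z 0.1184 before 0.1305
pad z 0.0636
head front x=0.6341 at y=-.105, yaw -10.71 L y med -0.0543 R -0.1447 at x 0.671
col front x=0.7042 at y=-.105, yaw 2.82 L y med -0.0252 R -0.1638 at x 0.734
base front x=0.5877 at y=-.105, yaw 3.66 L y med 0.0005 R -0.2046 at x 0.680
```

View pics/t3c.png

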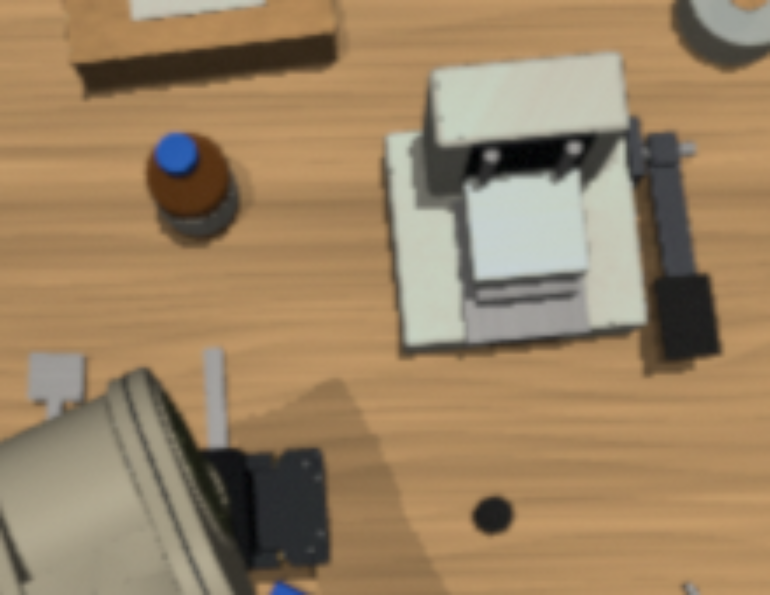

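Head is down (top 0.118) and the pad is back up (0.064). I compute the mouth from the crop's corner points while going down to the feeler.

```bash
python3 -m pendant '0.1 0.007 0.005 0 0 0; 0.3 0.007 0.005 0 0 0; 0.44 0.007 0.005 0 0 0; 0.55 0.007 0.005 0 0 0; 0.62 0.007 0.005 0 0 0; 0.66 0.007 0.005 0 0 0; 0.66 0.007 0.005 0 0 0'
python3 - <<'E'
from h import *
c=vision.get_calibration("top");K=np.array(c["camera_matrix"]);Rm=cv2.Rodrigues(np.array(c["rvec"],float))[0];t=np.array(c["tvec"],float).ravel()
f=lambda x,y,z: ray(220+(x+.5)/3.5-.5,80+(y+.5)/3.5-.5,z,K,Rm,t)[:2]
def rep(n,a,b,ahead,z):
    A=f(*a,z);B=f(*b,z);d=A-B;yaw=np.arctan2(-d[0],d[1]);m=(A+B)/2+ahead*np.array([np.cos(yaw),np.sin(yaw)])
    q=np.radians(4.8);m2=(A+B)/2+ahead*np.array([np.cos(q),np.sin(q)])
    print(n,"w %.4f yaw %.2f"%(np.linalg.norm(d),np.degrees(yaw)),"mouth(4.8deg)",m2.round(4))
rep("base front",(405,346),(644,325),.025,.052)
rep("plate front",(468,341),(589,330),.028,.060)
rep("head front",(476,277),(585,267),-.011,.118)
rep("col front",(438,145),(626,130),-.095,.197)
# feeler blade direction & tip
rep("feeler tip",(204,349),(223,349),0,.0165)
s=r.read_state(); print(s["ee_pos"],np.round(s["joint_positions"],2))
E
```

```text
time: 7.95
ee_pos: [0.4448, 0.149, 0.0042]
eef_rot: [-0.02, 0.707, 0.02, 0.706]
ft_force: [-0.1, 0.8, 0.5]
width: 0.0566
base front w 0.1962 yaw 3.81 mouth(4.8deg) [ 0.6148 -0.1014]
plate front w 0.0986 yaw 3.99 mouth(4.8deg) [ 0.6166 -0.1034]
head front w 0.0842 yaw 4.03 mouth(4.8deg) [ 0.6182 -0.1024]
col front w 0.1344 yaw 3.33 mouth(4.8deg) [ 0.6158 -0.1032]
feeler tip w 0.0161 yaw -1.25 mouth(4.8deg) [0.5895 0.1554]
[0.44475629 0.14896258 0.00416011] [-0.75  0.26  0.36  2.09 -0.12  0.81  1.31]
```

```bash
python3 -m pendant '0 0 0 0 0 0; 0 0 0 0 0 0; 0 0 0 0 0 0; 0 0 0 0 0 0; 0 0 0 0 0 0; 0 0 0 0 0 0; 0 0 0 0 0 0; 0 0 0 0 0 0' -1 45
python3 -m pendant '-0.1 0 0 0 0 0; -0.2 0 0 0 0 0; -0.35 0 0 0 0 0; -0.5 0 0 0 0 0; -0.5 0 0 0 0 0; -0.5 0 0 0 0 0'
python3 - <<'E'
from h import *
s=r.read_state();print(s["ft_force"],s["torque"])
M=R.from_quat(s["eef_rot"]).as_matrix();print(M.round(4))
im,d,K,Rm,t=cam("top"); W=cloud(d,K,Rm,t)
cv2.imwrite("pics/t4.png",np.hstack([cv2.resize(im[150:270,220:340],None,fx=3.3,fy=3.3)]))
im2,d2,*c2=cam("scene"); W2=cloud(d2,*c2); cv2.imwrite("pics/s4.png",cv2.resize(im2[120:300,300:460],None,fx=3.5,fy=3.5))
hsv=cv2.cvtColor(im2,cv2.COLOR_BGR2HSV)
for n,w in(("top",W),("scene",W2)):
    m=(abs(w[...,0]-.55)<.07)&(abs(w[...,1]-.153)<.03)&(w[...,2]>.08)&(w[...,2]<.19)
    P=w[m]; print(n,len(P)); 
    if len(P)>20:
        g=np.abs(P[:,2]-np.median(P[:,2]))<.015;P=P[g]
        k=np.polyfit(P[:,0],P[:,2],1);ky=np.polyfit(P[:,0],P[:,1],1); print(" pitch",np.degrees(np.arctan(k[0])).round(2),"z@.55",np.polyval(k,.55).round(4),"yaw",np.degrees(np.arctan(ky[0])).round(2),"y@.55",np.polyval(ky,.55).round(4),"x max",P[:,0].max().round(4))
E
```

```text
time: 8.75
ee_pos: [0.4452, 0.1498, 0.0052]
eef_rot: [-0.021, 0.707, 0.021, 0.707]
ft_force: [-0.7, 0.3, 3.2]
width: 0.0177
time: 9.35
ee_pos: [0.4452, 0.1499, 0.1302]
eef_rot: [-0.021, 0.707, 0.021, 0.707]
ft_force: [0.7, 0.0, -1.6]
width: 0.0176
[ 0.74746945  0.0198173  -1.61786328] [ 0.04999996  0.05381508 -0.00094352]
[[ 8.000e-04 -5.930e-02  9.982e-01]
 [ 9.000e-04  9.982e-01  5.930e-02]
 [-1.000e+00  9.000e-04  8.000e-04]]
top 199
 pitch -0.23 z@.55 0.1418 yaw 5.01 y@.55 0.1539 x max 0.5888
scene 258
 pitch -0.7 z@.55 0.1403 yaw 2.93 y@.55 0.1532 x max 0.5922
```

View pics/s4.png

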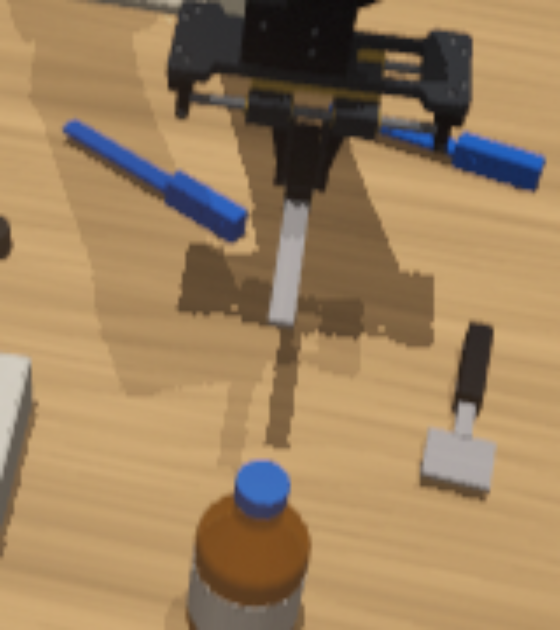

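The feeler is held level and straight (crop 290,260), the scraper is untouched at (460,410). Carry it to a pose in front of the mouth.

```bash
python3 -m pendant '0 -0.2 -0.02 -0.007 0 0; 0 -0.4 -0.04 -0.007 0 0; 0 -0.6 -0.06 -0.007 0 0; 0 -0.8 -0.06 -0.007 0 0; 0 -0.95 -0.06 -0.007 0 0; 0 -1 -0.06 -0.007 0 0; 0 -1 -0.06 -0.007 0 0'
python3 -c "
from h import *
s=r.read_state();print(s['joint_positions'].round(2) if hasattr(s['joint_positions'],'round') else s['joint_positions'])
plan([.427,-.116,.062],94)"
```

```text
time: 10.15
ee_pos: [0.4439, -0.1029, 0.1288]
eef_rot: [-0.024, 0.708, 0.023, 0.706]
ft_force: [-0.2, 1.1, -1.8]
width: 0.0176
[-0.51  0.02  0.65  2.04 -0.01  1.09  1.78]
shift [ 0.2676 -0.0477 -0.0703] turn [-0.0027 -0.0015  0.0005]
```

```bash
python3 -m pendant '0.06 -0.05 -0.07 -0.003 -0.0015 0; 0.15 -0.05 -0.07 -0.003 -0.0015 0; 0.23 -0.05 -0.07 -0.003 -0.0015 0; 0.26 -0.05 -0.07 -0.003 -0.0015 0; 0.26 -0.05 -0.07 -0.003 -0.0015 0; 0.26 -0.05 -0.07 -0.003 -0.0015 0'
python3 - <<'E'
from h import *
s=r.read_state();M=R.from_quat(s["eef_rot"]).as_matrix();print(M.round(4).tolist())
im,d,K,Rm,t=cam("top"); W=cloud(d,K,Rm,t)
cv2.imwrite("pics/t5.png",cv2.resize(im[120:230,310:430],None,fx=6,fy=5.4,interpolation=cv2.INTER_CUBIC))
im2,d2,*c2=cam("scene"); W2=cloud(d2,*c2)
for n,w in(("top",W),("scene",W2)):
    m=(abs(w[...,0]-.52)<.055)&(abs(w[...,1]+.107)<.02)&(w[...,2]>.055)&(w[...,2]<.09)
    P=w[m]; print(n,len(P))
    if len(P)>20:
        k=np.polyfit(P[:,0],P[:,2],1);ky=np.polyfit(P[:,0],P[:,1],1); print(" pitch",np.degrees(np.arctan(k[0])).round(2),"z@.55",np.polyval(k,.55).round(4),"yaw",np.degrees(np.arctan(ky[0])).round(2),"y@.52",np.polyval(ky,.52).round(4),"x max",P[:,0].max().round(4))
E
```

```text
time: 10.75
ee_pos: [0.4286, -0.1141, 0.0653]
eef_rot: [-0.027, 0.706, 0.026, 0.707]
ft_force: [-0.1, 0.5, -1.7]
width: 0.0177
[[0.0021, -0.0749, 0.9972], [-0.0, 0.9972, 0.0749], [-1.0, -0.0002, 0.0021]]
top 212
 pitch 0.08 z@.55 0.0771 yaw 2.46 y@.52 -0.1078 x max 0.5735
scene 224
 pitch -0.23 z@.55 0.0771 yaw 3.9 y@.52 -0.1092 x max 0.5741
```

View pics/t5.png

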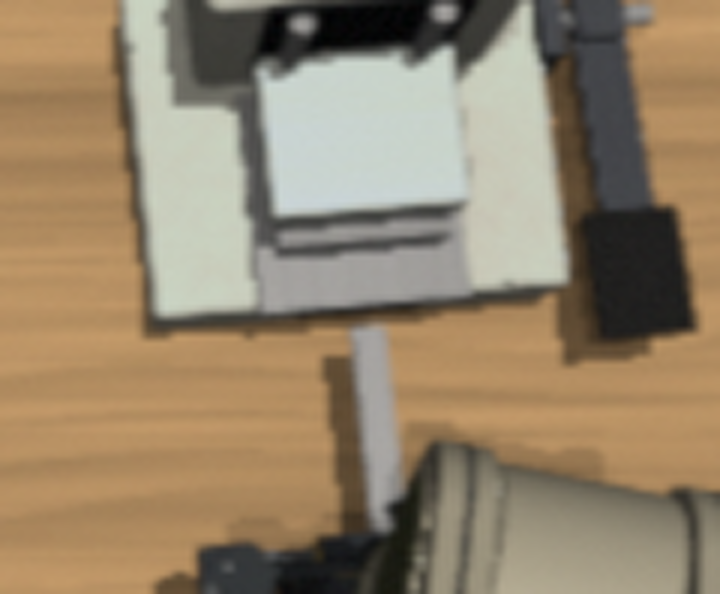

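Blade is aligned with the plate's midline (tip at pic (369,328), plate middle about 365). Advance over the lip of the lower plate, then lower to about 1.5 mm above it.

```bash
python3 -m pendant '0 0.004 0.05 0 0 0; 0 0.004 0.11 0 0 0; 0 0.004 0.11 0 0 0; 0.02 0.004 0.11 0 0 0; 0.03 0.004 0.11 0 0 0; 0.04 0.004 0.11 0 0 0; 0.04 0.004 0.11 0 0 0'
```

```text
time: 11.55
ee_pos: [0.4551, -0.1114, 0.0547]
eef_rot: [-0.026, 0.706, 0.026, 0.707]
ft_force: [0.1, 0.5, -1.8]
width: 0.0176
```

```bash
python3 -m pendant '0.002 0 0 0 0 0; 0.004 0 0 0 0 0; 0.004 0 0 0 0 0; 0.004 0 0 0 0 0'
python3 -c "
from h import *
s=r.read_state();print(s['ft_force'],s['torque'])"
python3 -m pendant '0.002 0 0 0 0 0; 0.004 0 0 0 0 0; 0.004 0 0 0 0 0; 0.004 0 0 0 0 0'
python3 -c "
from h import *
s=r.read_state();print(s['ft_force'],s['torque'])"
```

```text
time: 11.95
ee_pos: [0.4558, -0.1114, 0.0541]
eef_rot: [-0.026, 0.706, 0.026, 0.707]
ft_force: [0.8, -0.0, -1.6]
width: 0.0179
[ 0.78125464 -0.03606372 -1.55320112] [0.01639511 0.01510813 0.00506211]
time: 12.35
ee_pos: [0.4558, -0.1114, 0.0531]
eef_rot: [-0.026, 0.706, 0.026, 0.707]
ft_force: [-1.5, -0.8, -0.9]
width: 0.0174
[-1.47261635 -0.77395978 -0.8602038 ] [ 0.05174222 -0.00194316  0.00293668]
```

```bash
python3 -m pendant '0.002 0 0 0 0 0; 0.002 0 0 0 0 0; 0.002 0 0 0 0 0'
python3 -c "
from h import *
s=r.read_state();print(s['ft_force'],s['torque'])"
python3 -m pendant '0.002 0 0 0 0 0; 0.002 0 0 0 0 0; 0.002 0 0 0 0 0'
python3 -c "
from h import *
s=r.read_state();print(s['ft_force'],s['torque'])"
```

```text
time: 12.65
ee_pos: [0.4558, -0.1114, 0.0527]
eef_rot: [-0.026, 0.706, 0.026, 0.707]
ft_force: [-2.1, -0.1, 1.6]
width: 0.0177
[-2.10022975 -0.06374204  1.62024234] [ 0.07959366 -0.01468619 -0.00869131]
time: 12.95
ee_pos: [0.4558, -0.1114, 0.0521]
eef_rot: [-0.026, 0.706, 0.026, 0.707]
ft_force: [-1.9, 0.4, 2.7]
width: 0.0177
[-1.88328435  0.40073251  2.65014723] [ 0.04861379 -0.02567999 -0.01649401]
```

Contact at TCP z ≈ 0.0532. Back off to a light touch and slide in 68 mm.

```bash
python3 -m pendant '-0.003 0 0 0 0 0; -0.003 0 0.02 0 0 0; -0.003 0 0.05 0 0 0; -0.003 0 0.08 0 0 0; -0.003 0 0.11 0 0 0; -0.003 0 0.14 0 0 0; -0.003 0 0.14 0 0 0'
python3 -c "
from h import *
s=r.read_state();print(s['ft_force'],s['torque'])"
python3 -m pendant '0 0 0.03 0 0 0; 0 0 0.06 0 0 0; 0 0 0.09 0 0 0; 0 0 0.11 0 0 0; 0 0 0.13 0 0 0; 0 0 0.13 0 0 0'
python3 -c "
from h import *
s=r.read_state();print(s['ft_force'],s['torque'])"
```

```text
time: 13.65
ee_pos: [0.4922, -0.1087, 0.053]
eef_rot: [-0.027, 0.705, 0.026, 0.708]
ft_force: [1.5, -0.5, 1.2]
width: 0.0177
[ 1.52530646 -0.48960392  1.20857265] [ 0.13874424 -0.55810817 -0.01283997]
time: 14.25
ee_pos: [0.5239, -0.1064, 0.0531]
eef_rot: [-0.026, 0.706, 0.026, 0.708]
ft_force: [-1.9, 0.7, 4.9]
width: 0.0183
[-1.91600053  0.68737901  4.87027975] [0.10459871 0.04709356 0.05066663]
```

```bash
for i in 1; do python3 -m pendant '-0.002 0 0 0 0 0; -0.002 0 0 0 0 0; -0.002 0 0 0 0 0'; done
python3 -c "
from h import *
s=r.read_state();print(s['ft_force'],s['torque'], R.from_quat(s['eef_rot']).as_matrix()[:,2])"
python3 -m pendant '-0.002 0 0 0 0 0; -0.002 0 0 0 0 0; -0.002 0 0 0 0 0'
python3 -c "
from h import *
s=r.read_state();print(s['ft_force'],s['torque'], R.from_quat(s['eef_rot']).as_matrix()[:,2])"
```

```text
time: 14.55
ee_pos: [0.5234, -0.1063, 0.0535]
eef_rot: [-0.026, 0.706, 0.026, 0.708]
ft_force: [1.3, 0.8, 1.2]
width: 0.0174
[1.27851558 0.80420375 1.18529721] [ 0.01169875 -0.2922087  -0.0272776 ] [0.99723078 0.07431683 0.00278881]
time: 14.85
ee_pos: [0.5227, -0.1063, 0.0538]
eef_rot: [-0.026, 0.706, 0.026, 0.707]
ft_force: [-0.4, -0.7, -1.8]
width: 0.0172
[-0.40149513 -0.69670147 -1.75536691] [ 0.02323101  0.05954263 -0.0748872 ] [0.99724221 0.07419875 0.0015868 ]
```

```bash
python3 -m pendant '0.001 0 0.01 0 0 0; 0.001 0 0.02 0 0 0; 0.001 0 0.03 0 0 0; 0.001 0 0.03 0 0 0; 0.001 0 0.03 0 0 0'
python3 -c "
from h import *
s=r.read_state();print(s['ft_force'],s['torque'])"
python3 -m pendant '0 0 0.01 0 0 0; 0 0 0.016 0 0 0; 0 0 0.016 0 0 0; 0 0 0.016 0 0 0'
python3 -c "
from h import *
s=r.read_state();print(s['ft_force'],s['torque'])"
```

```text
time: 15.35
ee_pos: [0.5305, -0.1059, 0.0537]
eef_rot: [-0.026, 0.706, 0.026, 0.707]
ft_force: [-2.1, -0.8, 1.3]
width: 0.0177
[-2.06378543 -0.80557697  1.34222071] [0.06168437 0.55069635 0.02528882]
time: 15.75
ee_pos: [0.5338, -0.1057, 0.0537]
eef_rot: [-0.026, 0.706, 0.026, 0.707]
ft_force: [-6.6, -0.8, 4.1]
width: 0.0176
[-6.6226921  -0.81690331  4.08823425] [0.00470918 1.38642589 0.06350005]
```

```bash
python3 -m pendant '-0.001 0 0 0 0 0; -0.001 0 0 0 0 0; -0.001 0 0 0 0 0; -0.001 0 0 0 0 0'
python3 -c "
from h import *
s=r.read_state();print(s['ft_force'],s['torque'],s['ee_pos'])"
python3 -m pendant '-0.001 0 0 0 0 0; -0.001 0 0 0 0 0; -0.001 0 0 0 0 0; -0.001 0 0 0 0 0'
python3 - <<'E'
from h import *
s=r.read_state();print(s['ft_force'],s['torque'],s['ee_pos'])
im,d,K,Rm,t=cam("top");im2,d2,*_=cam("scene")
cv2.imwrite("pics/t6.png",np.vstack([cv2.resize(im[120:200,330:410],None,fx=6,fy=3.7,interpolation=cv2.INTER_CUBIC),cv2.resize(im2[180:300,190:330],(480,300),interpolation=cv2.INTER_CUBIC)]))
E
```

```text
time: 16.15
ee_pos: [0.5339, -0.1057, 0.0538]
eef_rot: [-0.026, 0.706, 0.026, 0.707]
ft_force: [-5.3, -0.6, 1.4]
width: 0.0173
[-5.25253806 -0.57255693  1.35406045] [-0.09973216  1.18627964  0.02317045] [ 0.53385169 -0.10570432  0.05376198]
time: 16.55
ee_pos: [0.5344, -0.1056, 0.0541]
eef_rot: [-0.026, 0.706, 0.026, 0.707]
ft_force: [-3.2, 0.2, -2.0]
width: 0.0174
[-3.16349134  0.17204857 -1.97584313] [-0.04993087  0.88419132  0.00308337] [ 0.53435755 -0.10555359  0.05408292]
```

View pics/t6.png

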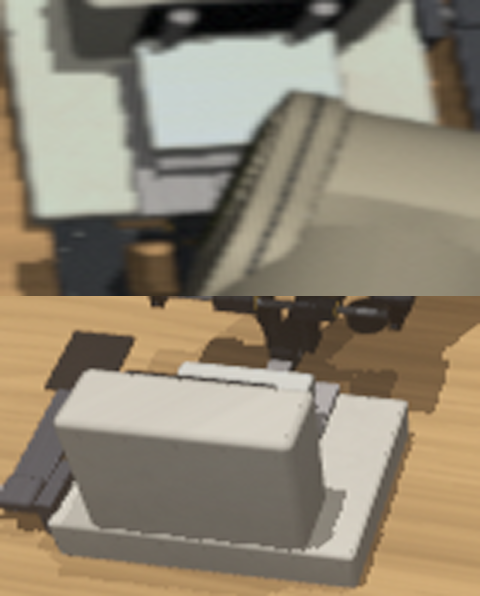

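Light contact now (fz back at its free value), tip about 62 mm in. Creep in further in 2 mm steps, watching sliding drag.

```bash
for k in 1 2; do python3 -m pendant '0 0 0.004 0 0 0; 0 0 0.008 0 0 0; 0 0 0.008 0 0 0'; python3 -m pendant '0 0 0 0 0 0' | grep -E 'ee_pos|force'; python3 -m pendant '0 0 0 0 0 0' | grep force; python3 -m pendant '0 0 0 0 0 0' | grep force;  done
```

```text
time: 16.95
ee_pos: [0.5365, -0.1053, 0.0542]
eef_rot: [-0.026, 0.706, 0.026, 0.707]
ft_force: [-3.8, -0.6, -3.3]
width: 0.0176
ee_pos: [0.5365, -0.1054, 0.0542]
ft_force: [-3.0, -1.0, -2.9]
ft_force: [-3.5, -0.0, -3.3]
ft_force: [-3.0, 0.2, -3.4]
time: 17.55
ee_pos: [0.5384, -0.1053, 0.0542]
eef_rot: [-0.026, 0.706, 0.026, 0.707]
ft_force: [-4.2, -0.9, -3.0]
width: 0.018
ee_pos: [0.5384, -0.1053, 0.0542]
ft_force: [-5.4, -0.4, -2.0]
ft_force: [-4.8, -0.4, -3.4]
ft_force: [-4.3, -1.0, -2.9]
```

```bash
python3 -m pendant '0.001 0 0.004 0 0 0; 0.001 0 0.009 0 0 0; 0.001 0 0.009 0 0 0'; for k in 1 2 3 4; do python3 -m pendant '0 0 0 0 0 0' | grep -E 'ee_pos|force'; done
python3 - <<'E'
from h import *
A=np.load("top3.npy")[...,2]; t2=np.load("top2.npy")[...,2]
B=[]
for i in range(6):
    im,d,K,Rm,t=cam("top"); B.append(cloud(d,K,Rm,t)[...,2])
B=np.array(B); m=np.nanmean(B,0)
for v in range(156,170): print(v,(np.nanmedian(A[v,358:369])*1000).round(1),(np.nanmedian(m[v,358:369])*1000).round(1), (np.nanstd(B[:,v,358:369],0).mean()*1000).round(2))
s=r.read_state();print(s['ft_force'],s['torque'])
E
```

```text
time: 18.15
ee_pos: [0.5405, -0.1051, 0.054]
eef_rot: [-0.026, 0.706, 0.026, 0.707]
ft_force: [-6.4, 0.1, -2.7]
width: 0.0174
ee_pos: [0.5406, -0.1052, 0.054]
ft_force: [-5.8, -0.6, -2.3]
ee_pos: [0.5405, -0.1051, 0.054]
ft_force: [-5.5, -0.1, -1.8]
ee_pos: [0.5406, -0.1051, 0.054]
ft_force: [-5.6, -1.0, -2.0]
ee_pos: [0.5406, -0.1052, 0.054]
ft_force: [-6.3, -0.6, -2.1]
156 119.4 118.6 1.56
157 118.2 118.1 1.47
158 118.7 118.1 1.6
159 117.9 117.2 1.34
160 110.0 110.6 1.56
161 85.5 86.6 1.86
162 84.9 86.6 1.34
163 83.9 86.7 1.66
164 85.5 87.2 1.6
165 84.7 86.0 1.28
166 76.9 77.6 1.48
167 60.7 60.6 1.74
168 60.9 60.9 1.4
169 60.4 60.7 1.72
[-5.13390928 -0.62393459 -1.7563376 ] [-0.07865113  1.39425313  0.00516283]
```

Snug: drag is about 5.8 N, no net vertical push, and the upper plate has risen about 1.3–1.7 mm. The head is still down. Handing in.

```bash
python3 -c "
from bench import close_job
print(close_job())"
```

```text
the job is handed in; nothing more can be done
None
```

The job is handed in at about 19 s of the 72 s allowed, with the feeler still held in the mouth at its snug depth.

- **Pedal:** I pressed it to the stop with the shut fingers. The force rose to 35 N with almost no further travel. After release the pad was back at 64 mm and the head top stayed down at 118 mm (130 mm before).
- **Feeler:** I gripped the black-handled one with the long narrow blade and laid the blade on the lower plate. It slid in lightly to about 69 mm past the mouth by my estimate.
- **Last checks:**
  - Drag is about 5–6 N, with practically no net vertical push from the gripper.
  - The upper plate is lifted about 1.3 mm by geometry and about 1.7 mm by camera depth. The two differ by 0.4 mm, which is within their uncertainty, and both are inside the 1–2 mm window.
- **False drag on the way in:** around 52 and 62 mm in, the blade pressed on the lower plate with about 6 N. I raised the tool a few tenths of a millimetre each time before going on.
- **Bystanders:** I saw no contact with anything else and the pictures showed nothing displaced, but I did not measure the other items again at the end.

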